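# Wedge the microscope platform tight

## Task

Take the yellow levelling wedge out of the steel tray, set it on the bench and push it point first, square and about in the middle, under the front edge of the microscope platform until it jams tight and the edge bears firmly on it, then let go. Feel for the jam and stop there: do not drive it in hard, do not touch the platform or the microscope with the robot, and leave everything else where it is.

Things in the scene. Friction and masses are not known exactly. Their poses are not given: they have to be found in the camera images.
- wedge: Yellow plastic levelling wedge, 160 mm long (x), 140 g. Origin: middle of its flat underside, z up. Point at +x, 80 mm from the origin, 4 mm thick; the upper face rises 1 in 9 towards the back, to 18 mm. 40 mm wide (y) as far back as x = -50 mm, then a tail 22 mm wide. Starts flat in the tray. Friction on bench and edge about 0.6, give or take a tenth.
- wedge_fin (a point): Middle of the wedge's upright yellow grip fin: on the tail, 64 mm behind the wedge's origin, 45 mm above its underside. The fin is 20 mm (x) by 22 mm (y) and reaches from the underside up to 60 mm. Pushing high on the fin tips the wedge on its nose, and pressing it down adds friction: both take up push without jamming, so push low (about 25 mm up) and level.
- platform: Dark steel slab 200 mm wide, 240 mm deep, top 40 mm high, with a white microscope on its rear half, 0.28 m tall in all; it fronts roughly towards the robot. Origin: on the bench straight below the middle of the front edge (blue mark on top); x points level in under the slab, square to the edge; y along the edge. The edge is a round bright bar 12 mm thick, its axis at x = 6 mm.
- under (a point): Point on the bench under the slab, 50 mm in from the front edge, on its middle line. The slab pivots at its back and sags on soft mounts: the gap below the bar is 6 to 14.5 mm, by its hidden load, and NOT shown by any pose; the wedge meets the bar with 18 to 95 mm of its length under. Two fixed rubber mounts stand at y = 90 mm either side; between them is free.
- edge_mid (a point): Middle of the bar's unsagged place, 22 mm above the bench. Once met, the bar yields 1 mm per 10 N: each further mm of wedge travel adds about 1.1 N of load. The level push is 1.2 to 1.5 times the load, plus 0.6 times any downward press on the wedge. Jammed tight means 6 to 18 N of load left on the wedge (aim for 10 to 12 N); over 20 N at any moment is too hard.
- tray: Flat open steel tray, 200 (x) by 250 (y) by 18 mm high, walls and floor 3 mm, fixed. Origin: centre of its underside. It holds the wedge near its middle and the screwdriver, shim and weight along its two y sides.
- screwdriver: Bystander: screwdriver, 140 mm long, in the tray.
- shim: Bystander: flat blue plastic shim 60 x 25 x 6 mm, in the tray.
- weight: Bystander: brass weight, 26 mm across, 22 mm high, in the tray.
- dish: Bystander: glass dish, 90 mm across, 15 mm high, on the bench between tray and platform.
- amber: Bystander: amber bottle, 52 mm across, 100 mm high, at the left.
- rack: Bystander: white tube rack with corked tubes, 70 x 200 mm, 136 mm high, at the right.
Mind the look-alikes: they are no part of the job. Leave any blue, brown or pink look-alike of the wedge alone.

How it is judged:
By the outcome, as a careful person would: the job done as asked, in the order asked, and still so for the second after the job is handed in, with the robot touching nothing.
It also fails if it takes over 64 s, if anything falls off the work surface, if the arm or the gripper's body presses on something with over 40 N, if the wrist force passes 120 N, or if a joint passes its speed limit or range.

## Robot

A 7-joint arm with a two-finger parallel gripper is mounted at the origin on the work surface. World frame = base frame: x ahead of the robot, y to its left, z up, the work surface at z = 0. Lengths are in m, angles in rad, forces in N, time in s.
With the tool pointing down it reaches from about 0.4 to 0.85 m from the base axis. Payload 10.4 kg.
Tool frame: the origin (TCP) lies between the finger pads; the fingertips stand ahead of it and the grasp point (between the pads) lies 5 mm behind it (manip.tip_extent is the z of the fingertips in the tool frame, in m); z points along the fingers, y is the line along which they close (so a half turn about z gives the same grasp; the last joint's range is limited). The gripper opens to 85 mm and grips with 20 to 120 N. Pads are 22 mm wide; open, the fingers measure 114 mm over their backs; the gripper's body (76 mm by 85 mm) begins 54 mm behind the grasp point. The pads swing forward as they close: fully open they stand 13 mm farther back than shut.
Start: joints at [-1.367, 0.332, -0.065, 1.46, 0.022, 1.35, -0.088], TCP at [0.141, 0.609, 0.245] pointing down, gripper open.
Joint ranges: [-2.6, 2.6], [-0.5, 2.12], [-1.47, 1.34], [0.16, 2.42], [-1.27, 4.41], [0.06, 2.06], [-2.6, 2.6]. Speed limits (rad/s): [2.22, 2.22, 2.79, 2.79, 3.14, 3.14, 3.14].

## Interface

Orientations are given as a unit quaternion [x, y, z, w].
In Python, from workcell import status, viewer, manip gives the robot as it stands.
- The arm moves only by the tool play_rows, never from a script. Its argument "plan" is one flat list of numbers, 7 for each row, row after row: the turn, a rotation vector about the tool's x, y, z in degrees, then the shift along the tool's x, y, z in m, then the opening, from 0 (shut) to 1 (fully open). In form: [ax, ay, az, dx, dy, dz, grip, ax, ay, az, dx, dy, dz, grip, ...]. A call has 1 to 20 rows; each row is the pose to reach, as a shift and turn from the pose commanded when the call began, along the tool's axes at that moment; what a row does not reach only later rows make up. A row lasts 1/8 s, in which the tool goes at most 62.5 mm and 10.7 degrees, less where a joint would pass 70% of its speed; a pose out of reach is approached as far as the arm can. A call with a gripper value outside its range is refused whole. The fingers move at their own pace and stop on an object; "squeeze" is the grip in N (left out, the last holds). Time passes only in rows, so rows that repeat a pose let the fingers close. It gives the time, the measured TCP pose, the force, the opening and the grip force at its end, in the units of the state.
- status.get_obs(): the state, without advancing time (a new reading comes with each control period).
- viewer.camera(name): name is "side" or "top" or "wrist"; returns the picture (400x640x3 uint8, red, green, blue); there is no depth.
- viewer.camera_model(name): a dict with "fx", "fy", "cx", "cy" (pixels), "R" (3x3) and "t" (3): a world point X has camera coordinates R X + t. Camera axes: x right, y down, z forward; pixel columns grow to the right and rows downward; lengths in m; the calibration is good to about 2 mm. A picture is of the moment at which its call begins: read the wrist's pose just before it. camera_model takes no time and is no camera call; for the wrist camera it gives the pose at the moment of the call.
- manip.hand_in(): hands the job in; it is judged then, once.
The state is a dict: "clock": time; "joint_pos": joint angles; "joint_velocities": joint speeds; "tau": joint torques, N m; "position": TCP position; "ee_rot": TCP orientation; "ft_force": force on the tool from outside, world axes, zero at the start; "torque": the same for the moment, N m; "grip_width": opening from 0.0 (shut) to 1.0 (fully open); "grasp_force": force on a finger pad.
Only numpy, scipy, OpenCV 4.12 (cv2) and the standard library are available. Lean on these libraries where they do the work, as an engineer would, in place of code of your own. Each camera call takes 0.05 s, during which the arm holds its last target. There are 200 camera calls.

## Working session

There is one attempt and no reset: what is moved stays moved. The work goes in short steps, Python scripts to look and compute and a tool call to move; the robot and the scene stay as the last step left them, time stands still between calls to the robot, and variables do not carry over. Pictures are saved under pics/ and viewed, at most 10 in all, crops included, and the job is handed in when it is done.

Besides the shell and the picture viewer there is one more tool, called after "Emit:" in YAML: its name, and indented under it one key for each argument. play_rows: Moves the arm, as the interface text tells. Its arguments: {"type":"object","properties":{"plan":{"type":"array","items":{"type":"number"}},"squeeze":{"type":"number"}},"required":["plan"]}

```bash
mkdir -p pics; ls; python3 - <<'E'
from workcell import status, viewer, manip
import cv2
print(status.get_obs()); print(manip.tip_extent)
for n in ("top","side"):
    cv2.imwrite(f"pics/{n}0.png", viewer.camera(n)[:,:,::-1]); m=viewer.camera_model(n); print(n,m)
E
```

```text
pics
{'clock': 0.0, 'joint_pos': array([-1.36661575,  0.33287988, -0.06468494,  1.46095498,  0.02157922,
        1.34989388, -0.08849023]), 'joint_velocities': array([ 9.95744341e-04, -5.49614639e-04, -7.64148193e-04, -4.83304055e-04,
        5.98087631e-05,  1.31605851e-04, -1.51203062e-04]), 'tau': array([ 9.78864300e-04, -6.25433278e+01,  4.98507579e-02, -3.91606057e+01,
        1.63194659e-02,  9.84642422e-03, -6.90802349e-07]), 'position': array([0.1404519 , 0.6086443 , 0.24450435]), 'ee_rot': array([ 1.13141348e-01,  9.93578641e-01, -7.18650208e-04, -5.57805413e-05]), 'ft_force': array([-0.22538057, -0.10076357,  0.41455023]), 'torque': array([0.04009254, 0.02583429, 0.03303053]), 'grasp_force': 0.0, 'grip_width': 1.0013515055696853}
0.014
top {'fx': 512.6689490350882, 'fy': 512.6689490350882, 'cx': 314.32204435356624, 'cy': 194.9475988208293, 'R': array([[-0.00855931, -0.99995687, -0.0036063 ],
       [-0.99066118,  0.00897041, -0.13605128],
       [ 0.13607776,  0.00240812, -0.99069523]]), 't': array([0.00408029, 0.58988114, 1.43051663])}
side {'fx': 442.73807101052637, 'fy': 442.73807101052637, 'cx': 316.55088406937176, 'cy': 205.72264237054367, 'R': array([[ 0.90405957, -0.42691091, -0.02057608],
       [-0.23939333, -0.46590132, -0.8518373 ],
       [ 0.35407222,  0.77503744, -0.52340217]]), 't': array([-0.51223378,  0.19584767,  1.08601084])}
```

View pics/top0.png

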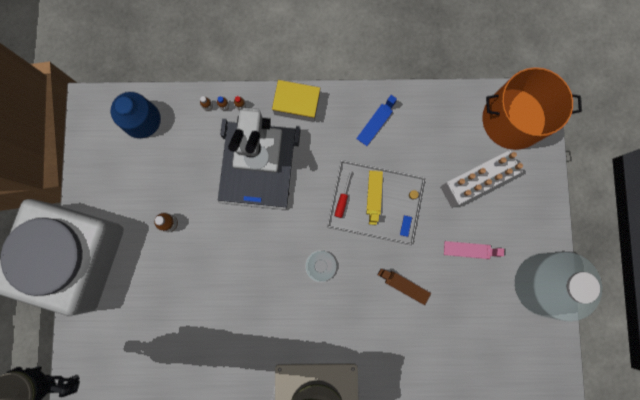

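View pics/side0.png

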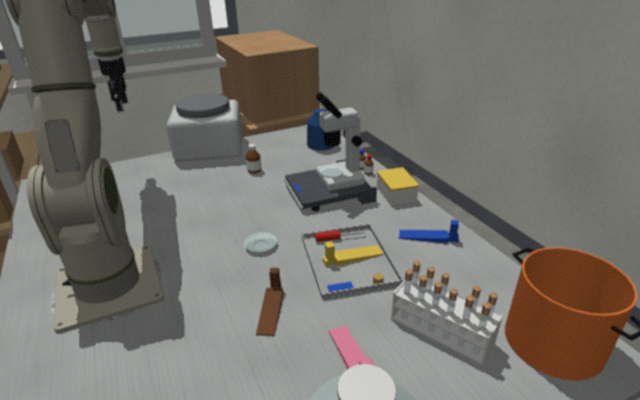

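The top view shows the wedge at about (375,190), with its fin toward the robot at (374,218). The platform's blue mark is at (252,199) and its front edge runs from (219,203) to (289,209). The dish is at (321,266). The side view agrees.

```bash
cat > h.py <<'E'
import numpy as np, cv2
from workcell import status, viewer, manip
def ray(m,px):
    d=m["R"].T@np.array([(px[0]-m["cx"])/m["fx"],(px[1]-m["cy"])/m["fy"],1.0]); return -m["R"].T@m["t"], d
def cast(m,px,z):
    c,d=ray(m,px); return c+d*(z-c[2])/d[2]
def tri(ms,pxs):
    A=np.zeros((3,3)); b=np.zeros(3)
    for m,p in zip(ms,pxs):
        c,d=ray(m,p); d=d/np.linalg.norm(d); P=np.eye(3)-np.outer(d,d); A+=P; b+=P@c
    return np.linalg.solve(A,b)
def proj(m,X):
    x=m["R"]@np.array(X)+m["t"]; return m["cx"]+m["fx"]*x[0]/x[2], m["cy"]+m["fy"]*x[1]/x[2]
def hsvmask(im,lo,hi): return cv2.inRange(cv2.cvtColor(im,cv2.COLOR_RGB2HSV),lo,hi)
def blobs(mk,amin=8):
    n,l,s,c=cv2.connectedComponentsWithStats(mk)
    return [(s[i],c[i],(l==i).astype(np.uint8)) for i in range(1,n) if s[i][4]>=amin]
Y=((20,120,90),(35,255,255)); B=((105,120,60),(125,255,255))
E
python3 - <<'E'
from h import *
for n in ("top","side"):
    im=cv2.imread(f"pics/{n}0.png")[:,:,::-1].copy()
    for nm,c in (("Y",Y),("B",B)):
        for s,ce,k in blobs(hsvmask(im,*c)): print(n,nm,s,ce.round(1),np.round(cv2.boxPoints(cv2.minAreaRect(cv2.findNonZero(k)))).tolist())
    s=(slice(130,300),slice(210,450)) if n=="top" else (slice(150,300),slice(240,440))
    cv2.imwrite(f"pics/{n}0c.png",cv2.resize(im[s][:,:,::-1],None,fx=3.3 if n=="top" else 4,fy=3.3 if n=="top" else 4,interpolation=cv2.INTER_CUBIC))
t=viewer.camera_model("top")
for p in [(252,199),(219,203),(289,209)]: print(p,cast(t,p,.04).round(3))
print("dish",cast(t,(321,266),.01))
E
```

```text
top Y [ 272   80   48   38 1336] [295.8  98.5] [[272.0, 110.0], [277.0, 79.0], [320.0, 87.0], [314.0, 118.0]]
top Y [367 171  16  54 690] [374.3 195.8] [[366.0, 224.0], [368.0, 170.0], [382.0, 171.0], [380.0, 224.0]]
top Y [409 191   9   7  47] [413.2 194.3] [[409.0, 191.0], [417.0, 191.0], [417.0, 197.0], [409.0, 197.0]]
top B [111  92  37  39 989] [128.5 110.5] [[106.0, 99.0], [141.0, 87.0], [152.0, 121.0], [117.0, 133.0]]
top B [357  95  39  51 668] [376.4 121.2] [[356.0, 138.0], [389.0, 93.0], [400.0, 101.0], [366.0, 146.0]]
top B [218  97   5   5  24] [220.1  98.9] [[218.0, 97.0], [222.0, 97.0], [222.0, 101.0], [218.0, 101.0]]
top B [243 196  18   6  85] [251.7 198.6] [[243.0, 200.0], [243.0, 195.0], [260.0, 197.0], [260.0, 202.0]]
top B [400 216  12  20 160] [405.5 225.6] [[400.0, 234.0], [403.0, 215.0], [411.0, 217.0], [408.0, 236.0]]
side Y [378 167  40  24 623] [397.4 178.6] [[377.0, 170.0], [414.0, 165.0], [418.0, 187.0], [381.0, 192.0]]
side Y [323 241  61  25 766] [348.5 254. ] [[322.0, 241.0], [382.0, 237.0], [384.0, 261.0], [323.0, 265.0]]
side Y [374 273   9   8  54] [377.8 276.8] [[374.0, 273.0], [382.0, 273.0], [382.0, 280.0], [374.0, 280.0]]
side B [308 109  19  41 405] [315.  130.1] [[307.0, 149.0], [308.0, 109.0], [326.0, 109.0], [325.0, 149.0]]
side B [360 149   4   5  17] [361.4 150.7] [[360.0, 149.0], [363.0, 149.0], [363.0, 153.0], [360.0, 153.0]]
side B [294 183   7   9  37] [296.9 187.1] [[293.0, 184.0], [296.0, 182.0], [301.0, 190.0], [298.0, 192.0]]
side B [399 220  59  23 666] [432.  234.2] [[398.0, 225.0], [457.0, 220.0], [459.0, 241.0], [400.0, 246.0]]
side B [328 282  25  10 148] [339.6 286.3] [[328.0, 285.0], [351.0, 281.0], [352.0, 288.0], [329.0, 291.0]]
(252, 199) [0.58  0.178 0.04 ]
(219, 203) [0.569 0.272 0.04 ]
(289, 209) [0.55  0.072 0.04 ]
dish [ 0.38778244 -0.01846717  0.01      ]
```

View pics/top0c.png

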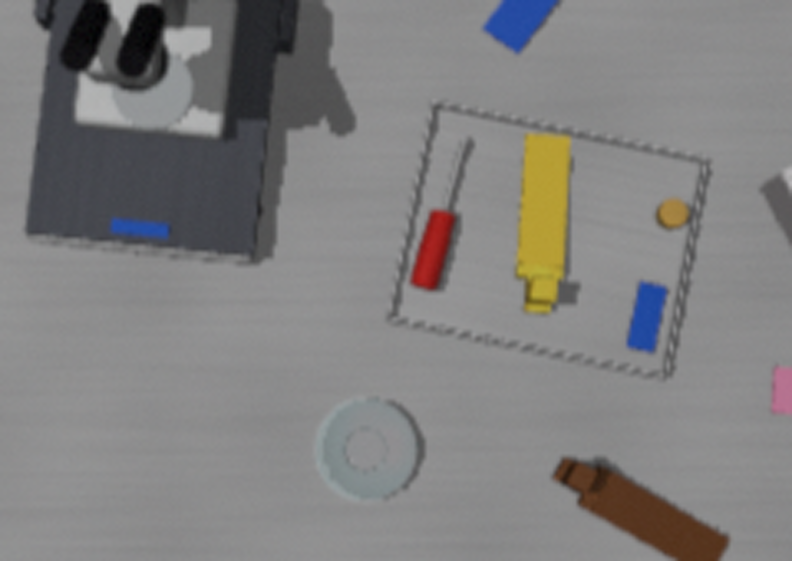

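The crop shows the wedge axis nearly along world x: point at crop (549,135), shoulder at (540,272), fin top at (542,284). The platform's front edge runs from crop (28,237) to (258,262).

```bash
cat >> h.py <<'E'
from scipy.spatial.transform import Rotation as Ro
def tool(o=None):
    o=o or status.get_obs(); return np.array(o["position"]),Ro.from_quat(o["ee_rot"])
def go(xyz,yawx):
    """shift/turn in tool axes to reach xyz, tool down, tool x at world angle yawx (deg)"""
    p,R=tool(); a=np.radians(yawx); c,s=np.cos(a),np.sin(a)
    G=Ro.from_matrix(np.array([[c,s,0],[s,-c,0],[0,0,-1]]))
    print("turn",np.degrees((R.inv()*G).as_rotvec()).round(2),"shift",R.inv().apply(np.array(xyz)-p).round(4))
E
python3 - <<'E'
from h import *
t=viewer.camera_model("top"); s=viewer.camera_model("side"); w=viewer.camera_model("wrist")
p,R=tool(); C=-w["R"].T@w["t"]
print("cam in tool",R.inv().apply(C-p).round(4),"axes",(R.inv().as_matrix()@w["R"].T).round(3), w["fx"])
cr=lambda u,v:(210+(u+.5)/3.3-.5,130+(v+.5)/3.3-.5)
tip=cast(t,cr(549,135),.007); sh=cast(t,cr(541,274),.02); fin=cast(t,cr(542,284),.063)
print("tip",tip,"sh",sh,"fin",fin,np.degrees(np.arctan2(*(tip-sh)[[1,0]])))
A=cast(t,cr(28,237),.034);Bp=cast(t,cr(258,262),.034); print("edge",A,Bp,(A+Bp)/2,np.linalg.norm(A-Bp),"mark",tri([t,s],[(251.7,198.6),(296.9,187.1)]))
go([.44,-.085,.26],175)
E
```

```text
cam in tool [ 0.0763 -0.0002 -0.1291] axes [[-0.    -0.953 -0.304]
 [ 1.    -0.001  0.001]
 [-0.001 -0.304  0.953]] 331.81322890514116
tip [ 0.66549965 -0.18380327  0.007     ] sh [ 0.53932929 -0.17214138  0.02      ] fin [ 0.52642286 -0.16790979  0.063     ] -5.280829587475195
edge [0.57432092 0.27591153 0.034     ] [0.55059604 0.07530068 0.034     ] [0.56245848 0.17560611 0.034     ] 0.20200887498161366 mark [0.58183995 0.17859077 0.03825408]
turn [-0.07 -0.   -7.99] shift [-0.4478 -0.6086 -0.0146]
```

Emit:
play_rows:
  plan: [0,0,-8,-0.378,-0.394,-0.015,1,0,0,-8,-0.378,-0.394,-0.015,1,0,0,-8,-0.378,-0.394,-0.015,1,0,0,-8,-0.378,-0.394,-0.015,1,0,0,-8,-0.378,-0.394,-0.015,1,0,0,-8,-0.378,-0.394,-0.015,1,0,0,-8,-0.378,-0.394,-0.015,1,0,0,-8,-0.378,-0.394,-0.015,1,0,0,-8,-0.378,-0.394,-0.015,1,0,0,-8,-0.378,-0.394,-0.015,1,0,0,-8,-0.378,-0.394,-0.015,1,0,0,-8,-0.378,-0.394,-0.015,1,0,0,-8,-0.378,-0.394,-0.015,1]

```text
clock: 1.72
position: [0.4198, 0.1409, 0.2602]
ee_rot: [0.043, 0.999, -0.0, -0.0]
ft_force: [0.4, 0.3, -0.3]
grip_width: 1.004
grasp_force: 0.0
```

```bash
cat >> h.py <<'E'
import pickle
def snap(name):
    m=viewer.camera_model("wrist"); im=viewer.camera("wrist"); o=status.get_obs()
    cv2.imwrite(f"pics/{name}.png",im[:,:,::-1]); pickle.dump((m,o),open(f"pics/{name}.pkl","wb")); return m,im,o
E
python3 - <<'E'
from h import *
m,im,o=snap("w1"); print(o["clock"],o["position"],o["joint_pos"].round(2)); go([.45,-.12,.22],175)
E
```

```text
1.775 [0.41994228 0.14071925 0.260227  ] [-0.82 -0.11  0.37  1.91  0.04  1.34  1.02]
turn [-0.   -0.01  0.08] shift [-0.0523 -0.2572  0.0402]
```

View pics/w1.png

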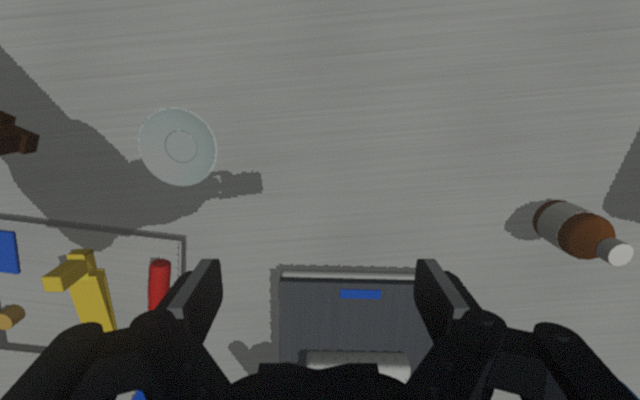

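The wrist view shows the bright bar from about (278,273) to (415,272) and the blue mark at (360,294). The camera's down is world +x and its right is +y. The wedge is at lower left, with its fin top near (60,275).

Emit:
play_rows:
  plan: [0,0,0,-0.03,-0.257,0.04,1,0,0,0,-0.03,-0.257,0.04,1,0,0,0,-0.03,-0.257,0.04,1,0,0,0,-0.03,-0.257,0.04,1,0,0,0,-0.03,-0.257,0.04,1,0,0,0,-0.03,-0.257,0.04,1,0,0,0,-0.03,-0.257,0.04,1]

```text
clock: 2.65
position: [0.4281, -0.1168, 0.2204]
ee_rot: [0.042, 0.999, 0.0, 0.0]
ft_force: [0.8, 0.6, -0.4]
grip_width: 1.0
grasp_force: 0.0
```

```bash
python3 - <<'E'
from h import *
m2,im2,o=snap("w2"); print(o["clock"],o["position"])
m,_=pickle.load(open("pics/w1.pkl","rb")); im=cv2.imread("pics/w1.png")[:,:,::-1].copy()
g=cv2.cvtColor(im,cv2.COLOR_RGB2GRAY).astype(int)
pts=[]
for u in range(286,408,4):
    c=g[258:300,u]; 
    if u%24==10-0 or u in(286,346,402): print(u,c.tolist())
for s,ce,k in blobs(hsvmask(im,*B)):
    if s[1]>280 and s[0]>300 : print("mark",s,ce); mk=ce
t=viewer.camera_model("top"); sd=viewer.camera_model("side")
print("tri mark",tri([m,t],[mk,(251.7,198.6)]),tri([m,sd],[mk,(296.9,187.1)]),tri([m,sd,t],[mk,(296.9,187.1),(251.7,198.6)]))
for n,q,i in (("w1",m,im),("w2",m2,im2)):
  for s,ce,k in blobs(hsvmask(i,*Y),100): print(n,s,ce)
E
```

```text
2.7 [ 0.42808341 -0.11685345  0.22038532]
286 [132, 126, 130, 131, 134, 129, 114, 92, 83, 83, 83, 75, 83, 94, 107, 118, 132, 135, 112, 68, 40, 41, 46, 56, 63, 66, 71, 71, 67, 71, 69, 67, 69, 67, 69, 71, 67, 69, 72, 66, 71, 73]
298 [130, 129, 130, 131, 132, 128, 113, 90, 82, 84, 79, 74, 72, 91, 102, 114, 129, 135, 119, 82, 53, 35, 43, 53, 63, 70, 72, 75, 70, 72, 68, 72, 68, 69, 70, 72, 69, 72, 71, 67, 69, 69]
322 [129, 130, 129, 125, 125, 126, 124, 111, 88, 82, 85, 82, 73, 75, 97, 111, 121, 135, 134, 111, 70, 38, 39, 42, 53, 67, 70, 69, 69, 63, 70, 72, 72, 70, 66, 69, 70, 63, 73, 73, 70, 72]
346 [127, 128, 123, 127, 123, 128, 127, 108, 87, 83, 79, 81, 72, 76, 88, 95, 113, 127, 136, 128, 94, 53, 34, 40, 42, 59, 73, 70, 73, 72, 64, 65, 69, 69, 69, 70, 71, 67, 71, 71, 74, 73]
370 [127, 123, 127, 123, 126, 127, 128, 117, 102, 84, 80, 81, 83, 75, 79, 95, 106, 118, 135, 136, 116, 70, 45, 31, 46, 53, 64, 72, 73, 67, 67, 64, 64, 66, 71, 69, 68, 66, 67, 72, 67, 71]
394 [126, 127, 128, 132, 131, 132, 132, 126, 114, 92, 85, 84, 80, 76, 74, 82, 99, 112, 124, 139, 128, 96, 50, 35, 44, 42, 56, 64, 70, 68, 64, 68, 70, 70, 72, 65, 66, 69, 66, 68, 69, 68]
402 [129, 128, 128, 131, 127, 129, 134, 131, 126, 112, 89, 86, 77, 75, 69, 81, 98, 113, 122, 135, 139, 111, 57, 32, 37, 43, 56, 68, 73, 73, 70, 68, 73, 72, 71, 67, 71, 69, 70, 70, 73, 72]
mark [340 289  41  10 382] [359.78272251 293.68848168]
tri mark [0.58098664 0.17839561 0.03991511] [0.5823093  0.17836588 0.03822096] [0.58184428 0.17844524 0.03841496]
w1 [  42  253   75   79 2576] [ 84.58656832 291.55163043]
w1 [  0 313  13  17 159] [  4.91194969 321.4591195 ]
w2 [ 261  241   38  116 3485] [280.31994261 302.28407461]
```

View pics/w2.png

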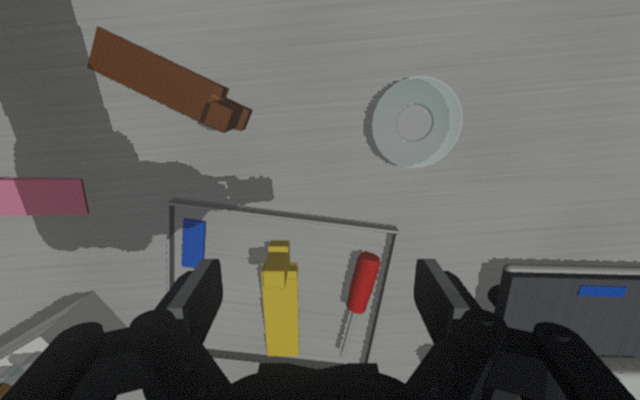

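The second wrist view shows the wedge pointing down the image: tail end at row ~241, body down to (281,357), free space on both sides. I need a zoom for the fin.

```bash
python3 - <<'E'
import cv2
im=cv2.imread("pics/w2.png"); cv2.imwrite("pics/w2c.png",cv2.resize(im[232:364,240:320],None,fx=4.5,fy=4.5,interpolation=cv2.INTER_CUBIC))
E
```

```text
(no output)
```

View pics/w2c.png

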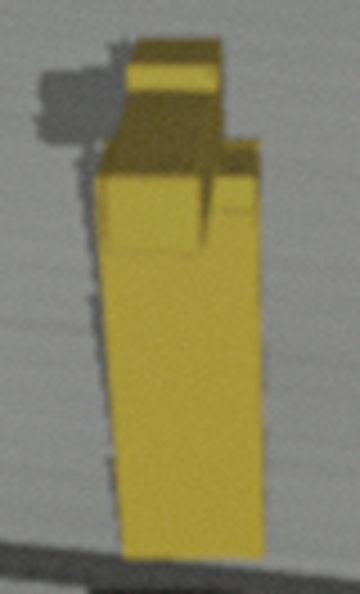

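Zoomed, the fin-top corners are at crop (97,175), (205,175), (198,252) and (103,248). The tail's rear top edge runs (132,62)–(220,62), and the point edge (122,555)–(265,553).

```bash
python3 - <<'E'
from h import *
m2,_=pickle.load(open("pics/w2.pkl","rb")); m,_=pickle.load(open("pics/w1.pkl","rb")); t=viewer.camera_model("top")
cr=lambda u,v:(210+(u+.5)/3.3-.5,130+(v+.5)/3.3-.5)
c2=lambda u,v:(240+(u+.5)/4.5-.5,232+(v+.5)/4.5-.5)
print("tip 2view",tri([m2,t],[c2(193.5,555),cr(549,136)]),"fin 2view",tri([m2,t],[c2(151,213),cr(542,284)]))
tip=cast(m2,c2(193.5,555),.005); fin=cast(m2,c2(151,213),.063); tail=cast(m2,c2(176,62),.021)
print("tip",tip,"fin",fin,"tail",tail,"len",np.linalg.norm((tip-tail)[:2]),"yaw",[np.degrees(np.arctan2(d[1],d[0])).round(2) for d in (tip-fin,tip-tail)], "finlen",np.linalg.norm((tip-fin)[:2]))
# bar: front silhouette (threshold crossing to dark) and bar/slab boundary
im=cv2.imread("pics/w1.png"); g=cv2.GaussianBlur(cv2.cvtColor(im,cv2.COLOR_BGR2GRAY),(5,1),0).astype(float)
P=[]
for u in range(286,408,3):
    c=g[258:300,u]; k=np.argmax(c[14:24])+14
    j=next(j for j in range(k,30) if c[j]<85); P.append((u,258+j-1+(c[j-1]-85)/(c[j-1]-c[j])))
P=np.array(P); f=np.polyfit(P[:,0],P[:,1],1); print("resid",np.std(P[:,1]-np.polyval(f,P[:,0])))
for z in (.02,.025,.03):   # bar upper-rear limit
    a,b=[cast(m,(u,np.polyval(f,u)),z) for u in (286,406)]; d=b-a; d/=np.linalg.norm(d)
    mk=cast(m,(359.8,293.7),.0385); s=(mk-a)@[d[0],d[1],0]; print(z,"edge yaw",np.degrees(np.arctan2(-d[0],d[1])),"mid",a+d*s, "mark-edge",np.linalg.norm((mk-a-d*s)[:2]))
E
```

```text
tip 2view [ 0.66426238 -0.18266771  0.00924477] fin 2view [ 0.52698666 -0.16965182  0.05551506]
tip [ 0.66818519 -0.18270322  0.005     ] fin [ 0.52242503 -0.16902855  0.063     ] tail [ 0.50666573 -0.16631189  0.021     ] len 0.16234904241620213 yaw [np.float64(-5.36), np.float64(-5.79)] finlen 0.14640020619247363
resid 0.0815810500401143
0.02 edge yaw -6.516483959447342 mid [0.57198165 0.17948874 0.02      ] mark-edge 0.010018863309428507
0.025 edge yaw -6.516483959447326 mid [0.56898089 0.17983151 0.025     ] mark-edge 0.013039136521767606
0.03 edge yaw -6.516483959447306 mid [0.56598013 0.18017428 0.03      ] mark-edge 0.01605940973410671
```

```bash
python3 - <<'E'
from h import *
go([.522,-.169,.11],174.5); go([.522,-.169,.026],174.5)
E
```

```text
turn [0.01 0.   0.67] shift [-0.098  -0.0441  0.1104]
turn [0.01 0.   0.67] shift [-0.098  -0.0441  0.1944]
```

Emit:
play_rows:
  plan: [0,0,0.7,-0.098,-0.044,0.11,1,0,0,0.7,-0.098,-0.044,0.11,1,0,0,0.7,-0.098,-0.044,0.11,1,0,0,0.7,-0.098,-0.044,0.11,1,0,0,0.7,-0.098,-0.044,0.13,1,0,0,0.7,-0.098,-0.044,0.15,1,0,0,0.7,-0.098,-0.044,0.17,1,0,0,0.7,-0.098,-0.044,0.185,1,0,0,0.7,-0.098,-0.044,0.194,1,0,0,0.7,-0.098,-0.044,0.194,1,0,0,0.7,-0.098,-0.044,0.194,1]

```text
clock: 4.08
position: [0.5219, -0.1711, 0.0268]
ee_rot: [0.05, 0.999, -0.0, 0.0]
ft_force: [-0.4, -0.2, 0.1]
grip_width: 1.0
grasp_force: 0.0
```

```bash
python3 - <<'E'
from h import *
m,im,o=snap("w3"); print(o["clock"],o["position"],o["ft_force"]); cv2.imwrite("pics/w3c.png",cv2.resize(im[180:400,160:480,::-1],None,fx=2,fy=2))
E
```

```text
4.125 [ 0.52198372 -0.17103744  0.02683509] [-0.07944867 -0.46809256  0.54413243]
```

View pics/w3c.png

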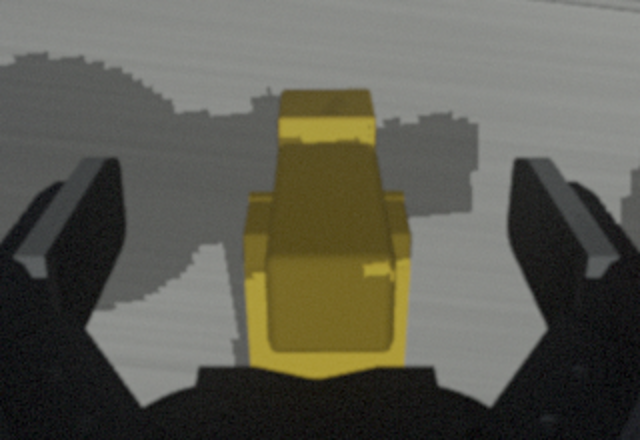

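The picture shows the fin centred between the open fingers: fin base at mid column ~327 against a finger mid of 316. I'll check the fore-aft alignment numerically.

```bash
python3 - <<'E'
from h import *
m,o=pickle.load(open("pics/w3.pkl","rb")); p,R=tool(o)
c=lambda u,v:(160+(u+.5)/2-.5,180+(v+.5)/2-.5)
for n,q,z in (("topfront-L",(270,350),.063),("topfront-R",(392,350),.063),("topback-L",(270,255),.063),("topback-R",(390,255),.063),("tailback",(328,140),.003+.0175),("tailbot",(326,93),.003),("shoulderL",(246,272),.021),("shoulderR",(411,262),.021)):
    print(n,R.inv().apply(cast(m,c(*q),z)-p).round(4))
E
```

```text
topfront-L [-0.0101 -0.0083 -0.0362]
topfront-R [-0.0101  0.0127 -0.0362]
topback-L [ 0.0092 -0.0079 -0.0362]
topback-R [ 0.0092  0.0118 -0.0362]
tailback [0.0088 0.0024 0.0063]
tailbot [0.0129 0.0021 0.0238]
shoulderL [-0.026  -0.0172  0.0059]
shoulderR [-0.0232  0.0224  0.0059]
```

Emit:
play_rows:
  plan: [0,0,0,0,0.002,0,1,0,0,0,0,0.002,0,0.1,0,0,0,0,0.002,0,0.1,0,0,0,0,0.002,0,0.1,0,0,0,0,0.002,0,0.1,0,0,0,0,0.002,0,0.1,0,0,0,0,0.002,0,0.1,0,0,0,0,0.002,0,0.1]
  squeeze: 40

```text
clock: 5.12
position: [0.5218, -0.1689, 0.0264]
ee_rot: [0.05, 0.999, 0.0, 0.0]
ft_force: [-0.4, 1.4, 3.8]
grip_width: 0.254
grasp_force: 39.6
```

```bash
python3 - <<'E'
from h import *
go([.522,-.169,.15],174.5); go([.395,.2,.15],173.4)
E
```

```text
turn [ 0.01  0.   -0.19] shift [-2.000e-04 -1.000e-04 -1.236e-01]
turn [0.01 0.   0.91] shift [ 0.1628  0.3545 -0.1236]
```

Emit:
play_rows:
  plan: [0,0,0,0,0,-0.015,0.1,0,0,0,0,0,-0.04,0.1,0,0,0,0,0,-0.08,0.1,0,0,0,0,0,-0.11,0.1,0,0,0,0,0,-0.124,0.1,0,0,0.1,0.01,0.022,-0.124,0.1,0,0,0.3,0.03,0.065,-0.124,0.1,0,0,0.5,0.05,0.109,-0.124,0.1,0,0,0.6,0.07,0.152,-0.124,0.1,0,0,0.7,0.09,0.196,-0.124,0.1,0,0,0.8,0.11,0.24,-0.124,0.1,0,0,0.9,0.13,0.283,-0.124,0.1,0,0,0.9,0.148,0.322,-0.124,0.1,0,0,0.9,0.158,0.344,-0.124,0.1,0,0,0.9,0.163,0.354,-0.124,0.1,0,0,0.9,0.163,0.354,-0.124,0.1,0,0,0.9,0.163,0.354,-0.124,0.1]

```text
clock: 7.25
position: [0.3951, 0.1984, 0.1502]
ee_rot: [0.058, 0.998, -0.0, -0.0]
ft_force: [-0.2, 0.5, -2.3]
grip_width: 0.252
grasp_force: 39.6
```

```bash
python3 - <<'E'
from h import *
m,im,o=snap("w4"); print(o["clock"],o["position"],o["ft_force"],o["torque"]); go([.395,.2,.035],173.4)
E
```

```text
7.3 [0.3950965  0.1984034  0.15024362] [ 0.26807376 -1.06499254 -1.74097177] [0.06465794 0.05904453 0.0160197 ]
turn [-0.01 -0.   -0.1 ] shift [0.0003 0.0016 0.1152]
```

View pics/w4.png

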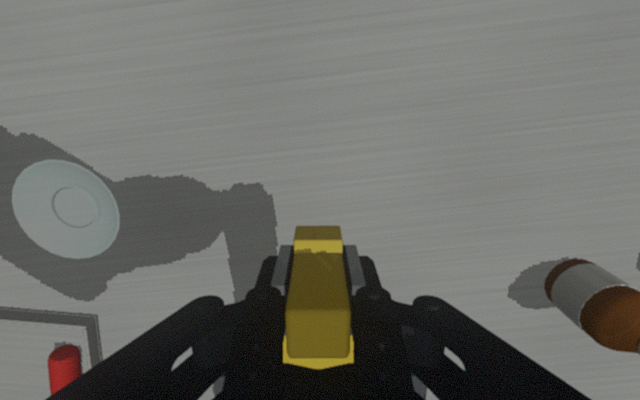

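Wedge held straight between the pads, with the fin at (318,300). Lowering to the bench.

Emit:
play_rows:
  plan: [0,0,0,0,0.002,0.02,0.1,0,0,0,0,0.002,0.05,0.1,0,0,0,0,0.002,0.08,0.1,0,0,0,0,0.002,0.105,0.1,0,0,0,0,0.002,0.118,0.1,0,0,0,0,0.002,0.122,0.1,0,0,0,0,0.002,0.124,0.1,0,0,0,0,0.002,0.125,0.1,0,0,0,0,0.002,0.125,0.1,0,0,0,0,0.002,0.125,0.1]

```text
clock: 8.55
position: [0.395, 0.2017, 0.0256]
ee_rot: [0.057, 0.998, 0.0, 0.0]
ft_force: [0.5, 0.3, -1.0]
grip_width: 0.251
grasp_force: 39.5
```

```bash
python3 - <<'E'
from h import *
o=status.get_obs(); print(o["position"],o["ft_force"])
im=viewer.camera("top"); cv2.imwrite("pics/top1.png",im[:,:,::-1])
t=viewer.camera_model("top")
im=cv2.cvtColor(im,cv2.COLOR_RGB2BGR); cv2.imwrite("pics/top1c.png",cv2.resize(im[160:320,190:330],None,fx=3.7,fy=3.7,interpolation=cv2.INTER_CUBIC))
E
```

```text
[0.3950416  0.20169894 0.02558005] [ 0.52414394  0.32826034 -1.02329808]
```

View pics/top1c.png

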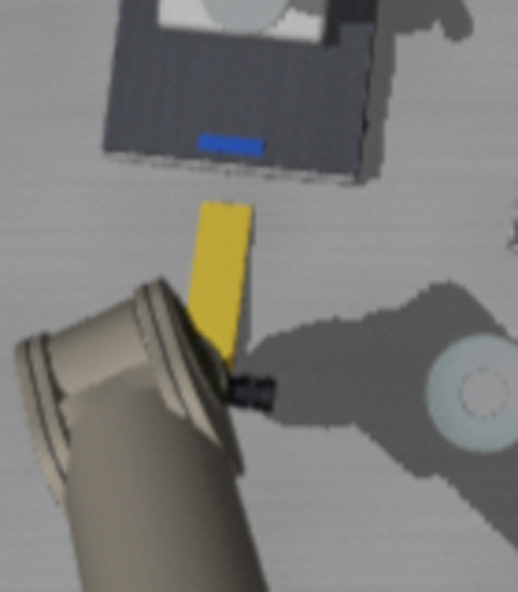

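The top view shows the wedge tip edge at crop (201,202)–(252,206), just ahead of the platform edge (105,152)–(355,183) and about in line with the blue mark (231,144).

```bash
python3 - <<'E'
from h import *
t=viewer.camera_model("top"); im=cv2.imread("pics/top1.png")[:,:,::-1].copy()
mk=hsvmask(im,*Y); mk[:, :200]=0; mk[:,330:]=0; mk[:160]=0
L,Rr=[],[]
for v in range(217,255):
    us=np.where(mk[v])[0]
    if len(us)>8: 
        if v<238: L.append((us[0]-.5,v))
        Rr.append((us[-1]+.5,v))
def line(P,z0):
    X=np.array([cast(t,p,z0) for p in P]); f=np.polyfit(X[:,0],X[:,1],1); return f
# top face rises 1/9 behind tip, use that height
c=lambda u,v:(190+(u+.5)/3.7-.5,160+(v+.5)/3.7-.5)
tip=cast(t,c(226.5,204),.004)
def edge(P):
    X=np.array([cast(t,p,.004+max(0,tip[0]-cast(t,p,.01)[0])/9) for p in P]); return np.polyfit(X[:,0],X[:,1],1)
l,r=edge(L),edge(Rr); print("wedge yaw L,R",np.degrees(np.arctan([l[0],r[0]])),"tip",tip)
a,b=cast(t,c(105,155),.026),cast(t,c(355,184),.026); d=(b-a)/np.linalg.norm(b-a); print("edge",a,b,"yaw",np.degrees(np.arctan2(d[0],-d[1])))
mkp=cast(t,(251.7,198.6),.0385); y=-np.radians(6.6); ex=np.array([np.cos(y),np.sin(y)]); ey=np.array([-ex[1],ex[0]])
xm=.63
print("platform mid",(a+b)/2,"tip rel mark: x,y",ex@(tip-mkp)[:2],ey@(tip-mkp)[:2],"tip rel corner mid",ex@(tip-(a+b)/2)[:2],ey@(tip-(a+b)/2)[:2])
p,R=tool(); print("tool rel mark",ex@(p-mkp)[:2],ey@(p-mkp)[:2], p)
print("left/right mid at x=.5:",(np.polyval(l,.5)+np.polyval(r,.5))/2, "platform line y:",mkp[1]+(0.5-mkp[0])*np.tan(y))
E
```

```text
wedge yaw L,R [-5.64316255 -5.77050256] tip [0.53801606 0.18520169 0.004     ]
edge [0.57516588 0.27779817 0.026     ] [0.55060635 0.08224158 0.026     ] yaw -7.158175705703658
platform mid [0.56288611 0.18001987 0.026     ] tip rel mark: x,y -0.04362584919018934 0.0014320885321052954 tip rel corner mid -0.02530082153251778 0.0022889855835445927
tool rel mark -0.18755816275135997 0.0013610775191871137 [0.39502945 0.20167432 0.02553266]
left/right mid at x=.5: 0.18870912449473948 platform line y: 0.18815865883775945
```

Emit:
play_rows:
  plan: [0,0,0.8,0,0,0.001,0.1,0,0,0.8,0,0,0.001,0.1,0,0,0.8,0,0,0.001,0.1,0,0,0.8,0,0,0.001,0.1]

```text
clock: 9.1
position: [0.3949, 0.2015, 0.0243]
ee_rot: [0.064, 0.998, 0.0, -0.0]
ft_force: [-0.6, -0.1, -1.4]
grip_width: 0.248
grasp_force: 39.5
```

Emit:
play_rows:
  plan: [0,0,0,0,0,0.001,0.1,0,0,0,0,0,0.001,0.1,0,0,0,0,0,0.001,0.1,0,0,0,0,0,0.001,0.1]

```text
clock: 9.6
position: [0.395, 0.2016, 0.0233]
ee_rot: [0.064, 0.998, 0.0, 0.0]
ft_force: [-0.8, 0.1, -0.8]
grip_width: 0.249
grasp_force: 39.6
```

Emit:
play_rows:
  plan: [0,0,0,0,0,0.001,0.1,0,0,0,0,0,0.001,0.1,0,0,0,0,0,0.001,0.1,0,0,0,0,0,0.001,0.1]

```text
clock: 10.1
position: [0.3949, 0.2016, 0.0233]
ee_rot: [0.065, 0.998, 0.0, -0.0]
ft_force: [-7.8, -3.3, 21.0]
grip_width: 0.257
grasp_force: 42.6
```

Contact is at TCP z ≈ 0.0233, and the arm is stiff. I'll unload, let the wedge settle freely, then push from behind with shut fingers: clean level force and no vertical press.

Emit:
play_rows:
  plan: [0,0,0,0,0,-0.001,0.1,0,0,0,0,0,-0.001,0.1,0,0,0,0,0,-0.001,1,0,0,0,0,0,-0.001,1,0,0,0,0,0,-0.001,1,0,0,0,0,0,-0.001,1,0,0,0,0,0,-0.001,1,0,0,0,0,0,-0.02,1,0,0,0,0,0,-0.05,1,0,0,0,0,0,-0.085,1,0,0,0,0.01,0,-0.115,1,0,0,0,0.025,0,-0.125,1,0,0,0,0.035,0,-0.13,1,0,0,0,0.035,0,-0.13,1,0,0,0,0.035,0,-0.13,1]

```text
clock: 11.98
position: [0.3603, 0.2058, 0.1518]
ee_rot: [0.065, 0.998, -0.0, -0.0]
ft_force: [-0.0, 0.5, -0.5]
grip_width: 1.002
grasp_force: 0.0
```

```bash
python3 - <<'E'
from h import *
m,im,o=snap("w5"); print(o["clock"],o["position"],o["ft_force"])
E
```

```text
12.025 [0.36038624 0.20574138 0.1518239 ] [-0.0983976  -0.48778168  0.06276136]
```

View pics/w5.png

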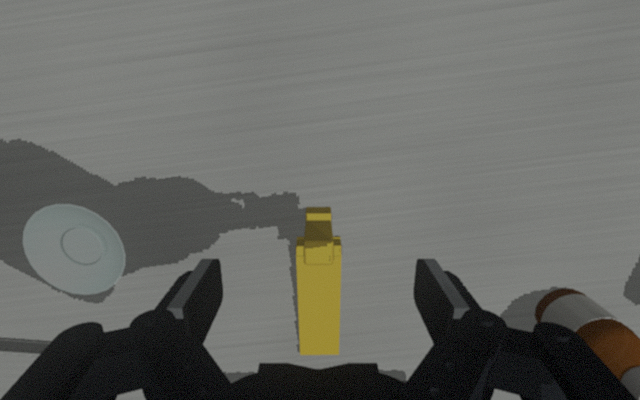

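The wedge stands flat and free, running straight down the image from (318,210) to (320,355).

```bash
python3 - <<'E'
from h import *
m,o=pickle.load(open("pics/w5.pkl","rb")); im=cv2.imread("pics/w5.png")[:,:,::-1].copy()
mk=hsvmask(im,(20,120,50),(35,255,255)); b=max(blobs(mk),key=lambda b:b[0][4]); print(b[0])
s,_,k=b; v0,v1=s[1],s[1]+s[3]
tv=v1-.5; us=np.where(k[v1-3])[0]; tip=cast(m,((us[0]+us[-1])/2,tv),.004); print("tip",tip)
X=[]
for v in range(275,v1-4):
    us=np.where(k[v])[0]; z=.011
    for _ in range(3): q=cast(m,((us[0]+us[-1])/2,v),z); z=.004+np.linalg.norm((tip-q)[:2])/9
    X.append(q)
X=np.array(X); f=np.polyfit(X[:,0],X[:,1],1); yaw=np.arctan(f[0]); print("wedge yaw",np.degrees(yaw))
us=np.where(k[v0+1])[0]; tail=cast(m,((us[0]+us[-1])/2,v0-.5),.0); print("tail bottom",tail,"len",np.linalg.norm((tip-tail)[:2]))
y=-np.radians(6.6); ex=np.array([np.cos(y),np.sin(y)]); ey=np.array([-ex[1],ex[0]]); mkp=np.array([.5818,.1784])
for n,q in (("tip",tip),("tail",tail)): print(n,"rel mark",ex@(q[:2]-mkp),ey@(q[:2]-mkp))
p,R=tool(); print("tool",p,ex@(p[:2]-mkp),ey@(p[:2]-mkp),"tool x angle",np.degrees(np.arctan2(*R.as_matrix()[[1,0],0])))
print("tail in tool",R.inv().apply(tail-p))
E
```

```text
[ 296  208   45  147 5685]
tip [0.54019563 0.18339731 0.004     ]
wedge yaw -6.972603818957651
tail bottom [0.3822729  0.20293221 0.        ] len 0.15912636780508396
tip rel mark -0.04190302711550437 0.00018230106242116982
tail rel mark -0.20102445173498715 0.0014365569793390177
tool [0.36038624 0.20574138 0.1518239 ] -0.22308894324797757 0.0017115142444763868 tool x angle 172.58508923083
tail in tool [-2.21076242e-02  1.49512139e-04  1.51817799e-01]
```

Emit:
play_rows:
  plan: [0,0,-0.6,0,0,0.01,0,0,0,-0.6,0,0,0.02,0,0,0,-0.6,0,0,0.03,0,0,0,-0.6,0,0,0.04,0,0,0,-0.6,0,0,0.05,0,0,0,-0.6,0,0,0.06,0,0,0,-0.6,0,0,0.075,0,0,0,-0.6,0,0,0.095,0,0,0,-0.6,0,0,0.112,0,0,0,-0.6,0,0,0.125,0,0,0,-0.6,0,0,0.13,0,0,0,-0.6,0,0,0.13,0,0,0,-0.6,0,0,0.13,0]

```text
clock: 13.65
position: [0.3605, 0.2063, 0.0227]
ee_rot: [0.059, 0.998, 0.0, 0.0]
ft_force: [0.3, -0.2, -0.1]
grip_width: 0.0
grasp_force: 0.0
```

Emit:
play_rows:
  plan: [0,0,0,-0.005,0,0,0,0,0,0,-0.009,0,0,0,0,0,0,-0.011,0,0,0,0,0,0,-0.013,0,0,0,0,0,0,-0.016,0,0,0,0,0,0,-0.02,0,0,0,0,0,0,-0.024,0,0,0,0,0,0,-0.028,0,0,0,0,0,0,-0.032,0,0,0,0,0,0,-0.036,0,0,0,0,0,0,-0.04,0,0,0,0,0,0,-0.042,0,0,0]

```text
clock: 15.15
position: [0.4022, 0.201, 0.0223]
ee_rot: [0.059, 0.998, 0.0, -0.0]
ft_force: [-2.5, 0.4, 1.7]
grip_width: -0.001
grasp_force: 0.9
```

```bash
cat > chk.py <<'E'
from h import *
import sys
t=viewer.camera_model("top"); p,R=tool(); o=status.get_obs(); print("tool",p,o["ft_force"],o["clock"])
m,im,o=snap(sys.argv[1])
mk=hsvmask(im,(20,120,40),(35,255,255)); b=max(blobs(mk),key=lambda b:b[0][4]); print("wrist",b[0])
im=viewer.camera("top"); mk=hsvmask(im,*Y); mk[:,:200]=0; mk[:,330:]=0; mk[:130]=0
bb=blobs(mk)
y=-np.radians(6.6); ex=np.array([np.cos(y),np.sin(y)]); ey=np.array([-ex[1],ex[0]]); mkp=np.array([.5818,.1784])
for s,c,k in bb:
    print("top",s)
    X=[]
    for v in range(s[1]+3,s[1]+s[3]-3):
        us=np.where(k[v])[0]; q=cast(t,((us[0]+us[-1])/2,v),.012); X.append((ex@(q[:2]-mkp),ey@(q[:2]-mkp),len(us)))
    print(np.array(X)[::3].round(4).tolist())
E
python3 chk.py w6
```

```text
tool [0.40216297 0.20103046 0.02231968] [-2.48211349  0.35032171  1.71405609] 15.15
wrist [311 335  15  35 419]
top [241 206  19  44 580]
[[-0.0277, -0.0021, 14.0], [-0.0367, -0.0003, 14.0], [-0.0454, -0.0013, 14.0], [-0.0541, -0.0024, 14.0], [-0.0631, -0.0006, 14.0], [-0.0718, -0.0017, 14.0], [-0.0806, -0.0013, 15.0], [-0.0894, -0.0009, 14.0], [-0.0981, -0.0006, 15.0], [-0.1069, -0.0002, 14.0], [-0.1155, -0.0013, 14.0], [-0.1241, -0.0024, 14.0], [-0.1325, -0.0049, 11.0]]
```

Emit:
play_rows:
  plan: [0,0,0,-0.003,0,0,0,0,0,0,-0.006,0,0,0,0,0,0,-0.009,0,0,0,0,0,0,-0.01,0,0,0,0,0,0,-0.01,0,0,0]

```text
clock: 15.88
position: [0.4121, 0.1999, 0.0223]
ee_rot: [0.059, 0.998, 0.0, 0.0]
ft_force: [-0.0, -0.3, -0.2]
grip_width: 0.005
grasp_force: 0.0
```

Emit:
play_rows:
  plan: [0,0,0,-0.002,0,0,0,0,0,0,-0.004,0,0,0,0,0,0,-0.005,0,0,0,0,0,0,-0.005,0,0,0]

```text
clock: 16.38
position: [0.417, 0.1993, 0.0223]
ee_rot: [0.059, 0.998, 0.0, 0.0]
ft_force: [0.5, 0.1, -0.5]
grip_width: -0.003
grasp_force: 0.1
```

Emit:
play_rows:
  plan: [0,0,0,-0.0015,0,0,0,0,0,0,-0.003,0,0,0,0,0,0,-0.0045,0,0,0,0,0,0,-0.006,0,0,0]

```text
clock: 16.88
position: [0.4229, 0.1986, 0.0223]
ee_rot: [0.059, 0.998, 0.0, -0.0]
ft_force: [-2.2, 0.6, 1.0]
grip_width: 0.002
grasp_force: 0.6
```

Emit:
play_rows:
  plan: [0,0,0,-0.0015,0,0,0,0,0,0,-0.003,0,0,0,0,0,0,-0.0045,0,0,0,0,0,0,-0.006,0,0,0]

```text
clock: 17.38
position: [0.4288, 0.1979, 0.0223]
ee_rot: [0.059, 0.998, 0.0, -0.0]
ft_force: [-0.6, 0.3, 0.9]
grip_width: 0.0
grasp_force: 0.6
```

Emit:
play_rows:
  plan: [0,0,0,-0.0015,0,0,0,0,0,0,-0.003,0,0,0,0,0,0,-0.0045,0,0,0,0,0,0,-0.006,0,0,0]

```text
clock: 17.88
position: [0.4348, 0.1972, 0.0223]
ee_rot: [0.059, 0.998, 0.0, 0.0]
ft_force: [-0.1, 0.1, -0.5]
grip_width: 0.002
grasp_force: 0.6
```

Emit:
play_rows:
  plan: [0,0,0,-0.0015,0,0,0,0,0,0,-0.003,0,0,0,0,0,0,-0.0045,0,0,0,0,0,0,-0.006,0,0,0]

```text
clock: 18.38
position: [0.4407, 0.1965, 0.0223]
ee_rot: [0.059, 0.998, 0.0, 0.0]
ft_force: [-1.9, -0.2, 1.1]
grip_width: -0.005
grasp_force: 0.7
```

Emit:
play_rows:
  plan: [0,0,0,-0.0015,0,0,0,0,0,0,-0.003,0,0,0,0,0,0,-0.0045,0,0,0,0,0,0,-0.006,0,0,0]

```text
clock: 18.88
position: [0.4467, 0.1957, 0.0223]
ee_rot: [0.059, 0.998, 0.0, 0.0]
ft_force: [-0.9, -1.0, 0.4]
grip_width: 0.0
grasp_force: 0.7
```

Emit:
play_rows:
  plan: [0,0,0,-0.0015,0,0,0,0,0,0,-0.003,0,0,0,0,0,0,-0.0045,0,0,0,0,0,0,-0.006,0,0,0]

```text
clock: 19.38
position: [0.4526, 0.195, 0.0223]
ee_rot: [0.059, 0.998, 0.0, -0.0]
ft_force: [-1.7, 0.9, 0.4]
grip_width: -0.003
grasp_force: 0.7
```

Emit:
play_rows:
  plan: [0,0,0,-0.0015,0,0,0,0,0,0,-0.003,0,0,0,0,0,0,-0.0045,0,0,0,0,0,0,-0.006,0,0,0]

```text
clock: 19.88
position: [0.4586, 0.1944, 0.0223]
ee_rot: [0.059, 0.998, 0.0, 0.0]
ft_force: [-2.4, -0.8, 0.4]
grip_width: -0.001
grasp_force: 0.8
```

```bash
python3 chk.py w7
```

```text
tool [0.45861233 0.19435558 0.02231699] [-2.40245388 -0.76556787  0.36344624] 19.875
wrist [310 335  16  35 419]
top [245 206  15  24 258]
[[-0.0277, -0.0021, 14.0], [-0.0367, -0.0003, 14.0], [-0.0454, -0.0013, 14.0], [-0.0538, -0.0053, 12.0], [-0.0625, -0.0064, 10.0], [-0.071, -0.0089, 9.0]]
```

Emit:
play_rows:
  plan: [0,0,0,-0.0015,0,0,0,0,0,0,-0.003,0,0,0,0,0,0,-0.0045,0,0,0,0,0,0,-0.006,0,0,0]

```text
clock: 20.48
position: [0.4645, 0.1936, 0.0223]
ee_rot: [0.059, 0.998, 0.0, -0.0]
ft_force: [-1.6, -0.4, 0.8]
grip_width: -0.002
grasp_force: 0.7
```

Still straight and centred (−1 to −2 mm), with only sliding friction so far.

Emit:
play_rows:
  plan: [0,0,0,-0.0015,0,0,0,0,0,0,-0.003,0,0,0,0,0,0,-0.0045,0,0,0,0,0,0,-0.006,0,0,0]

```text
clock: 20.98
position: [0.47, 0.193, 0.0222]
ee_rot: [0.059, 0.998, 0.0, -0.001]
ft_force: [-6.2, 0.7, 4.3]
grip_width: -0.001
grasp_force: 3.0
```

Emit:
play_rows:
  plan: [0,0,0,-0.001,0,0,0,0,0,0,-0.002,0,0,0,0,0,0,-0.003,0,0,0]

```text
clock: 21.35
position: [0.4719, 0.1929, 0.0221]
ee_rot: [0.059, 0.998, -0.0, -0.002]
ft_force: [-11.5, 1.3, 9.5]
grip_width: -0.005
grasp_force: 5.6
```

The wedge has met the bar, but there is a growing downward press (9.5 N). I'll relieve it with a small upward command.

Emit:
play_rows:
  plan: [0,0,0,0,0,-0.0003,0,0,0,0,0,0,-0.0005,0,0,0,0,0,0,-0.0005,0]

```text
clock: 21.72
position: [0.4723, 0.1925, 0.0222]
ee_rot: [0.059, 0.998, -0.0, -0.001]
ft_force: [-4.6, 1.9, -1.6]
grip_width: -0.004
grasp_force: 2.7
```

Emit:
play_rows:
  plan: [0,0,0,-0.001,0,-0.0001,0,0,0,0,-0.002,0,-0.0002,0,0,0,0,-0.003,0,-0.0003,0]

```text
clock: 22.1
position: [0.4743, 0.1922, 0.0222]
ee_rot: [0.059, 0.998, -0.0, -0.002]
ft_force: [-9.3, 0.8, 0.4]
grip_width: -0.003
grasp_force: 5.0
```

Emit:
play_rows:
  plan: [0,0,0,-0.001,0,-0.0001,0,0,0,0,-0.002,0,-0.0002,0,0,0,0,-0.003,0,-0.0003,0,0,0,0,-0.004,0,-0.0004,0]

```text
clock: 22.6
position: [0.4769, 0.1919, 0.0223]
ee_rot: [0.059, 0.998, -0.001, -0.004]
ft_force: [-15.5, 2.5, 3.1]
grip_width: -0.003
grasp_force: 7.6
```

Emit:
play_rows:
  plan: [0,0,0,-0.0008,0,-0.0002,0,0,0,0,-0.0015,0,-0.0003,0]

```text
clock: 22.85
position: [0.4779, 0.1917, 0.0223]
ee_rot: [0.059, 0.998, -0.001, -0.004]
ft_force: [-15.3, 2.4, 0.8]
grip_width: 0.001
grasp_force: 7.8
```

The load is about 10–11 N by both push force and travel. Backing off level, then up.

Emit:
play_rows:
  plan: [0,0,0,0.003,0,0,0,0,0,0,0.008,0,0,0,0,0,0,0.018,0,0,0,0,0,0,0.03,0,0,0,0,0,0,0.045,0,-0.01,0,0,0,0,0.06,0,-0.04,0,0,0,0,0.07,0,-0.08,0,0,0,0,0.08,0,-0.12,0,0,0,0,0.08,0,-0.13,0,0,0,0,0.08,0,-0.13,0,0,0,0,0.08,0,-0.13,0]

```text
clock: 24.22
position: [0.4019, 0.2006, 0.1526]
ee_rot: [0.059, 0.998, -0.001, -0.001]
ft_force: [-0.2, -0.3, -0.6]
grip_width: -0.004
grasp_force: 0.0
```

```bash
python3 - <<'E'
from h import *
m,im,o=snap("w8"); print(o["clock"],o["position"],o["ft_force"])
mk=hsvmask(im,(20,120,50),(35,255,255)); b=max(blobs(mk),key=lambda b:b[0][4]); s,_,k=b; print(s)
y=-np.radians(6.6); ex=np.array([np.cos(y),np.sin(y)]); ey=np.array([-ex[1],ex[0]]); mkp=np.array([.5818,.1784])
for v,z in ((s[1]+1,0),(s[1]+s[3]//2,.03),(s[1]+s[3]-2,.017)):
    us=np.where(k[v])[0]; q=cast(m,((us[0]+us[-1])/2,v),z); print(v,us[0],us[-1],ex@(q[:2]-mkp),ey@(q[:2]-mkp))
E
```

```text
24.275 [0.40194795 0.20050691 0.1525704 ] [ 0.30264365 -0.43740605  0.1316785 ]
[312 334  13  15 167]
335 313 323 -0.020529690466370758 0.0005878814719519327
341 313 323 -0.03907378080274196 0.000653161514871303
347 312 324 -0.02067222859363111 0.0005850058461580748
```

```bash
python3 - <<'E'
from h import *
m,o=pickle.load(open("pics/w8.pkl","rb"));print(proj(m,[.489,.190,.018]),proj(m,[.51,.187,.06]))
im=viewer.camera("top"); t=viewer.camera_model("top")
mk=hsvmask(im,(20,110,40),(35,255,255)); mk[:,:200]=0; mk[:,330:]=0; mk[:130]=0
y=-np.radians(6.6); ex=np.array([np.cos(y),np.sin(y)]); ey=np.array([-ex[1],ex[0]]); mkp=np.array([.5818,.1784])
for s,c,k in blobs(mk):
    print("top",s)
    for v in range(s[1],s[1]+s[3],3):
        us=np.where(k[v])[0]; q=cast(t,((us[0]+us[-1])/2,v),.016); print(v,us[0],us[-1],(ex@(q[:2]-mkp)).round(4),(ey@(q[:2]-mkp)).round(4))
E
```

```text
(np.float64(317.9911602437845), np.float64(282.20143054773206)) (np.float64(317.3989364855968), np.float64(333.64000117577405))
top [244 206  16  26 310]
206 246 248 -0.021 0.0144
209 246 259 -0.0281 -0.0026
212 245 258 -0.0371 -0.0008
215 245 258 -0.0457 -0.0019
218 244 258 -0.0546 -0.0015
221 245 257 -0.0632 -0.0026
224 244 253 -0.0726 0.0035
227 244 253 -0.0813 0.0025
230 246 253 -0.0896 -0.0015
```

```bash
python3 -c "
from workcell import manip
print(manip.hand_in())"
```

```text
the job is handed in; nothing more can be done
None
```

The wedge is jammed square under the platform edge, about 2 mm off the middle, with an estimated 10–11 N of load; the robot let go clear of everything, and I handed the job in at about 24 s (no result was returned).

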